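# Find and release the latched key on the film wrapper

### The job

Before the film-wrapping machine is wiped down, all four identical ivory keys on its front strip must be up, but one has been left latched down. Go along the row with the fingertips, starting at the end beside the green pilot lamp, and tap each of the four keys lightly in turn; the one that sits low and does not give is latched: press it to its stop, either when you come to it or after the last tap, and let it spring up level with the others. Do not push any other key down, and leave the things standing about where they are.

Things in the scene. Friction and masses are not known exactly. Their poses are not given: they have to be found in the camera images.
- wrapper: table-top film-wrapping machine, fixed, aluminium, 475 x 470 mm. Origin on the table under the middle of the key row, x towards its film roll at the back, y towards the lamp end of the row. Front edge at x = -55 mm; black control strip x -50 to 50 mm, y -220 to 220 mm, surface 84 mm high. On it a black dial at y = -155 mm, 38 mm across, 16 mm high
- lamp (a point): top of the green pilot lamp (18 mm across, 9.5 mm above the strip) in line with the key row, at y = +150 mm in the machine's frame: it marks the end of the row to start from
- plate (a point): middle of the dark sealing plate behind the control strip, 130 mm in x, 380 mm in y, top 88 mm above the table. Behind it, at x = 232 mm of the machine, the cutter bar (121 mm high), and at x = 325 mm the film roll (198 mm high)
- key_a: one of four identical key modules, in one row along the machine's y axis at 52 mm pitch (machine y = +78, +26, -26, -78 mm, the first next to the lamp). Origin on the control strip's surface (84 mm above the table) under the middle of the key, axes parallel to the machine's. Which name stands where in the row differs from run to run
- top_a (a point): middle of this key's flat ivory cap (36 mm in x, 34 mm in y; moves vertically). Raised: 14 mm above the strip (table + 98 mm); latched: 5 mm lower. Stop: 6.5 mm below raised. A raised cap yields from 1.5 N, is 2 mm down at 2.7 N, 4.5 mm at 4 N and springs back; at its stop (5 N) it latches. A latched cap gives under 0.5 mm up to 3.5 N; at its stop (5 to 10 N) it unlatches and rises with the finger
- key_b: one of four identical key modules, in one row along the machine's y axis at 52 mm pitch (machine y = +78, +26, -26, -78 mm, the first next to the lamp). Origin on the control strip's surface (84 mm above the table) under the middle of the key, axes parallel to the machine's. Which name stands where in the row differs from run to run
- top_b (a point): middle of this key's flat ivory cap (36 mm in x, 34 mm in y; moves vertically). Raised: 14 mm above the strip (table + 98 mm); latched: 5 mm lower. Stop: 6.5 mm below raised. A raised cap yields from 1.5 N, is 2 mm down at 2.7 N, 4.5 mm at 4 N and springs back; at its stop (5 N) it latches. A latched cap gives under 0.5 mm up to 3.5 N; at its stop (5 to 10 N) it unlatches and rises with the finger
- key_c: one of four identical key modules, in one row along the machine's y axis at 52 mm pitch (machine y = +78, +26, -26, -78 mm, the first next to the lamp). Origin on the control strip's surface (84 mm above the table) under the middle of the key, axes parallel to the machine's. Which name stands where in the row differs from run to run
- top_c (a point): middle of this key's flat ivory cap (36 mm in x, 34 mm in y; moves vertically). Raised: 14 mm above the strip (table + 98 mm); latched: 5 mm lower. Stop: 6.5 mm below raised. A raised cap yields from 1.5 N, is 2 mm down at 2.7 N, 4.5 mm at 4 N and springs back; at its stop (5 N) it latches. A latched cap gives under 0.5 mm up to 3.5 N; at its stop (5 to 10 N) it unlatches and rises with the finger
- key_d: one of four identical key modules, in one row along the machine's y axis at 52 mm pitch (machine y = +78, +26, -26, -78 mm, the first next to the lamp). Origin on the control strip's surface (84 mm above the table) under the middle of the key, axes parallel to the machine's. Which name stands where in the row differs from run to run
- top_d (a point): middle of this key's flat ivory cap (36 mm in x, 34 mm in y; moves vertically). Raised: 14 mm above the strip (table + 98 mm); latched: 5 mm lower. Stop: 6.5 mm below raised. A raised cap yields from 1.5 N, is 2 mm down at 2.7 N, 4.5 mm at 4 N and springs back; at its stop (5 N) it latches. A latched cap gives under 0.5 mm up to 3.5 N; at its stop (5 to 10 N) it unlatches and rises with the finger
- jam_pot: small amber glass pot with a brass lid, 46 mm across, 52 mm high, on the control strip beyond the lamp; origin under its centre. Leave alone
- camembert: round wooden cheese box, 108 mm across, 32 mm high, on the sealing plate; origin under its centre. Leave alone
- parcel: paper-wrapped cheese with blue stripes, 75 x 105 x 42 mm, on the sealing plate; origin under its centre. Leave alone
- wine: dark wine bottle, 76 mm across, 300 mm high, on the counter; origin under its centre. Leave alone
- honey: amber honey jar with white lid, 70 mm across, 85 mm high, on the counter; origin under its centre. Leave alone
- beaker: steel beaker, 72 mm across, 85 mm high, on the counter; origin under its centre. Leave alone
- cheese_knife: cheese knife lying flat, 265 mm long along its x axis, 16 mm high, black handle; origin under its middle. Leave alone

How it is judged:
On the way, in this order (a step that is already met when the one before it is completed fails the run):
1. a finger taps the key next to the lamp (((contact force between the fingers and key_a above 0.5 N and y of key_a in the frame of wrapper between 0.058 and 0.098 m) or (contact force between the fingers and key_b above 0.5 N and y of key_b in the frame of wrapper between 0.058 and 0.098 m) or (contact force between the fingers and key_c above 0.5 N and y of key_c in the frame of wrapper between 0.058 and 0.098 m) or (contact force between the fingers and key_d above 0.5 N and y of key_d in the frame of wrapper between 0.058 and 0.098 m))), for 0.02 s.
2. a finger taps the key second from the lamp (((contact force between the fingers and key_a above 0.5 N and y of key_a in the frame of wrapper between 0.006 and 0.046 m) or (contact force between the fingers and key_b above 0.5 N and y of key_b in the frame of wrapper between 0.006 and 0.046 m) or (contact force between the fingers and key_c above 0.5 N and y of key_c in the frame of wrapper between 0.006 and 0.046 m) or (contact force between the fingers and key_d above 0.5 N and y of key_d in the frame of wrapper between 0.006 and 0.046 m))), for 0.02 s.
3. a finger taps the key third from the lamp (((contact force between the fingers and key_a above 0.5 N and y of key_a in the frame of wrapper between -0.046 and -0.006 m) or (contact force between the fingers and key_b above 0.5 N and y of key_b in the frame of wrapper between -0.046 and -0.006 m) or (contact force between the fingers and key_c above 0.5 N and y of key_c in the frame of wrapper between -0.046 and -0.006 m) or (contact force between the fingers and key_d above 0.5 N and y of key_d in the frame of wrapper between -0.046 and -0.006 m))), for 0.02 s.
4. a finger taps the key farthest from the lamp (((contact force between the fingers and key_a above 0.5 N and y of key_a in the frame of wrapper between -0.098 and -0.058 m) or (contact force between the fingers and key_b above 0.5 N and y of key_b in the frame of wrapper between -0.098 and -0.058 m) or (contact force between the fingers and key_c above 0.5 N and y of key_c in the frame of wrapper between -0.098 and -0.058 m) or (contact force between the fingers and key_d above 0.5 N and y of key_d in the frame of wrapper between -0.098 and -0.058 m))), for 0.02 s.
At the end, for the whole second after the job is handed in: All four keys are up (each cap top within 1.5 mm of its raised height), so the latched one has been released and no other is latched; every loose thing is within 15 mm of where it stood (z of top_a in the frame of key_a above 0.0125 m and z of top_b in the frame of key_b above 0.0125 m and z of top_c in the frame of key_c above 0.0125 m and z of top_d in the frame of key_d above 0.0125 m and not (distance of any of jam_pot, camembert, parcel, wine, honey, beaker, cheese_knife from where it was at the start of the episode above 0.015 m)); the robot touches nothing.
It fails at once if a key that was up is pushed down by more than 4.5 mm ((z of top_a in the frame of key_a below 0.0095 m and distance of top_a from where it was at the start of the episode above 0.0035 m) or (z of top_b in the frame of key_b below 0.0095 m and distance of top_b from where it was at the start of the episode above 0.0035 m) or (z of top_c in the frame of key_c below 0.0095 m and distance of top_c from where it was at the start of the episode above 0.0035 m) or (z of top_d in the frame of key_d below 0.0095 m and distance of top_d from where it was at the start of the episode above 0.0035 m)).
It fails at once if a thing standing about is moved, lifted or carried by more than 15 mm (distance of any of jam_pot, camembert, parcel, wine, honey, beaker, cheese_knife from where it was at the start of the episode above 0.015 m).
It also fails if it takes over 48 s, if anything falls off the work surface, if the arm or the gripper's body presses on something with over 40 N, if the wrist force passes 120 N, or if a joint passes its speed limit or range.

### The arm

A 7-joint arm with a two-finger parallel gripper is mounted at the origin on the work surface. World frame = base frame: x ahead of the robot, y to its left, z up, the work surface at z = 0. Lengths are in m, angles in rad, forces in N, time in s.
With the tool pointing down it reaches from about 0.4 to 0.85 m from the base axis. Payload 10.4 kg.
Tool frame: the origin (TCP) lies at the very end of the fingers, on their centre line; the grasp point (between the pads) lies 19 mm behind it; z points along the fingers, y is the line along which they close (so a half turn about z gives the same grasp; the last joint's range is limited). The gripper opens to 87 mm and grips with 3 to 60 N. Pads are 19 mm wide; open, the fingers measure 117 mm over their backs; the gripper's body (75 mm by 190 mm) begins 51 mm behind the grasp point.
Start: joints at [-1.136, 0.332, -0.065, 1.46, 0.022, 1.35, -0.088], TCP at [0.276, 0.561, 0.223] pointing down, gripper open.
Joint ranges: [-2.6, 2.6], [-0.5, 2.12], [-1.47, 1.34], [0.16, 2.42], [-1.27, 4.41], [0.06, 2.06], [-2.6, 2.6]. Speed limits (rad/s): [2.22, 2.22, 2.79, 2.79, 3.14, 3.14, 3.14].

### API

Orientations are given as a unit quaternion [x, y, z, w].
In Python, from bench import * gives the robot as it stands.
- The arm moves only by the tool step_arm, never from a script. Its arguments are lists of equal length, an entry for each row: "delta_pos": the shift along the world's x, y, z in units of 25 mm (1.0 is 25 mm), a list of three; "turn": the turn about the world's z in units of 0.12 rad (1.0 is 0.12 rad). In form: {"delta_pos": [[tx, ty, tz], ...], "turn": [turn, ...]}. A call has 1 to 12 rows; each row shifts and turns the commanded pose from where the row before left it; what a row does not reach is not made up. A row lasts 1/10 s, in which the tool goes at most 50 mm and 8.59 degrees, less where a joint would pass 70% of its speed; a pose out of reach is approached as far as the arm can. A call with a number of a shift or a turn outside -1 to 1 is refused whole. A call with a gripper value outside its range is refused whole. "grip" is the closure, from 0 (fully open) to 1 (shut), set as the call begins (left out, the last holds). The fingers move at their own pace and stop on an object; "newtons" is the grip in N (left out, the last holds). Time passes only in rows, so rows that do not move let the fingers close. It gives the time, the measured TCP pose, the force, the opening and the grip force at its end, in the units of the state.
- read_state(): the state, without advancing time (a new reading comes with each control period).
- camera(name): name is "side" or "top" or "wrist"; returns a dict with "image" (420x560x3 uint8, red, green, blue), "z_map" (420x560 float32, m along the optical axis (not along the pixel's ray), 0 where there is no reading), "mtx" (3x3 intrinsics, pixels), "view" (4x4, takes a point from world to camera coordinates). Camera axes: x right, y up, looking along -z (the intrinsics and any distortion apply to the point x, -y, -z); pixel columns grow to the right and rows downward; lengths in m; the calibration is good to about 2 mm. The wrist camera is an equidistant fisheye: a pixel r from the principal point sees the ray r / f radians off the axis. A picture is of the moment at which its call begins.
- close_job(): hands the job in; it is judged then, once.
The state is a dict: "time": time; "joint_positions": joint angles; "joint_vel": joint speeds; "joint_torque": joint torques, N m; "ee_pos": TCP position; "eef_rot": TCP orientation; "ft_force": force on the tool from outside, world axes, zero at the start; "torque": the same for the moment, N m; "width": finger opening in m; "grip_force": force on a finger pad.
Only numpy, scipy, OpenCV 4.12 (cv2) and the standard library are available. Lean on these libraries where they do the work, as an engineer would, in place of code of your own. Each camera call takes 0.05 s, during which the arm holds its last target. There are 200 camera calls.

## Working session

There is one attempt and no reset: what is moved stays moved. The work goes in short steps, Python scripts to look and compute and a tool call to move; the robot and the scene stay as the last step left them, time stands still between calls to the robot, and variables do not carry over. Pictures are saved under pics/ and viewed, at most 10 in all, crops included, and the job is handed in when it is done.

Besides the shell and the picture viewer there is one more tool, called after ">>>" in YAML: its name, and indented under it one key for each argument. step_arm: Moves the arm, as the interface text tells. Shifts and turns lie within -1 to 1; 1 stands for 25 mm of shift or 0.12 rad of turn. Its arguments: {"type":"object","properties":{"delta_pos":{"type":"array"},"turn":{"type":"array"},"grip":{"type":"number"},"newtons":{"type":"number"}},"required":["delta_pos","turn"]}

```bash
mkdir -p pics; cat > h.py <<'E'
from bench import *
import numpy as np, cv2
def pts(c):
    z=c["z_map"].astype(float); K=c["mtx"]; h,w=z.shape
    u,v=np.meshgrid(np.arange(w),np.arange(h))
    P=np.stack([(u-K[0,2])/K[0,0]*z,-(v-K[1,2])/K[1,1]*z,-z,np.ones_like(z)],-1)
    return (P@np.linalg.inv(c["view"]).T)[...,:3]
def save(c,n): cv2.imwrite(f"pics/{n}.png",c["image"][...,::-1])
E
python3 - <<'E'
from h import *
s=read_state(); print(s["time"],s["ee_pos"],s["eef_rot"],s["ft_force"],s["width"])
a=camera("top");b=camera("side")
np.savez("top.npz",**{k:a[k] for k in("image","z_map","mtx","view")})
np.savez("side.npz",**{k:b[k] for k in("image","z_map","mtx","view")})
cv2.imwrite("pics/t.png",a["image"][...,::-1]);save(b,"s")
E
```

```text
0.0 [0.2760735  0.56027569 0.22174994] [ 2.26910864e-01  9.73915268e-01 -7.03045308e-04 -1.23674621e-04] [ 0.88977233 -0.01860788 -0.70644093] 0.0868038589910994
```

View pics/t.png

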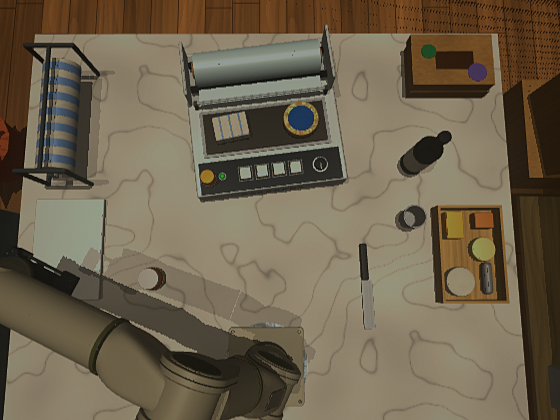

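View pics/s.png

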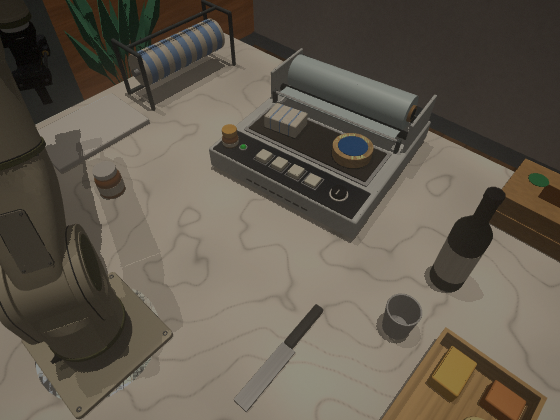

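Top view: the keys sit at about (245,173), (262,171), (278,169) and (295,167), the lamp at (222,176) and the dial at (320,163). The jam pot is at (207,176). The side view agrees, and nothing stands over the keys.

```bash
python3 - <<'E'
from h import *
for n,box in(("top",(155,190,215,335)),("side",(135,210,225,350))):
    c=dict(np.load(n+".npz")); P=pts(c); im=c["image"].astype(int)
    r0,r1,c0,c1=box; M=np.zeros(im.shape[:2],bool); M[r0:r1,c0:c1]=1
    iv=M&(im.min(-1)>95)&(P[...,2]>.086)&(P[...,2]<.105)
    gr=M&(im[...,1]>im[...,0]+30)&(im[...,1]>im[...,2]+30)
    for nm,m in(("key",iv),("lamp",gr)):
        k,L,S,C=cv2.connectedComponentsWithStats(m.astype(np.uint8))
        for i in range(1,k):
            if S[i,4]>15:
                q=P[L==i]; print(n,nm,C[i].round(1),S[i,4],np.median(q,0).round(4),q.mean(0).round(4),"ext",np.ptp(q,0).round(3))
E
```

```text
top key [295.2 166.6] 102 [ 0.6076 -0.093   0.0928] [ 0.6075 -0.0934  0.093 ] ext [0.036 0.031 0.013]
top key [278.5 168.3] 109 [ 0.6014 -0.0405  0.0983] [ 0.6012 -0.0419  0.098 ] ext [0.037 0.034 0.016]
top key [261.9 170.2] 107 [0.5956 0.0088 0.0982] [0.5953 0.0092 0.0976] ext [0.037 0.031 0.016]
top key [244.9 172.4] 109 [0.5879 0.0609 0.0978] [0.5885 0.0612 0.0977] ext [0.038 0.032 0.017]
top lamp [221.8 175.9] 23 [0.5789 0.1319 0.0913] [0.5663 0.1257 0.1504] ext [0.303 0.164 1.365]
side key [263.5 154.2] 95 [0.5848 0.0609 0.0973] [0.5849 0.0619 0.0975] ext [0.035 0.032 0.006]
side key [279.3 161.8] 105 [0.5913 0.0107 0.0976] [0.5917 0.0104 0.0975] ext [0.035 0.034 0.006]
side key [295.6 169.5] 104 [ 0.599  -0.0408  0.0976] [ 0.5987 -0.0407  0.0977] ext [0.035 0.032 0.007]
side key [312.5 179.2] 119 [ 0.6049 -0.0932  0.0925] [ 0.6052 -0.0925  0.0925] ext [0.036 0.033 0.007]
side lamp [242.7 146.1] 24 [0.5749 0.1326 0.0914] [0.5751 0.1328 0.0907] ext [0.013 0.015 0.012]
```

Height and pitch check out: three caps read 97.5–98 mm, and the one farthest from the lamp reads 92.5–93 mm, so that's the likely latched key. Next I'll approach above key 1 with the fingers shut.

>>> step_arm:
  delta_pos:
    - [0.5, -0.8, 0]
    - [0.5, -0.8, 0]
    - [0.5, -0.8, 0]
    - [0.5, -0.8, 0]
    - [0.5, -0.8, 0]
    - [0.5, -0.8, 0]
    - [0.5, -0.8, 0]
    - [0.5, -0.8, 0]
    - [0.5, -0.8, 0]
    - [0.5, -0.8, 0]
    - [0.5, -0.8, 0]
    - [0.5, -0.8, 0]
  turn: [0.4, 0.4, 0.4, 0.4, 0.4, 0.4, 0.4, 0.4, 0.4, 0.4, 0.4, 0.4]
  grip: 1
  newtons: 10

```text
time: 1.3
ee_pos: [0.4265, 0.3197, 0.2223]
eef_rot: [-0.06, 0.998, -0.0, -0.0]
ft_force: [-0.4, -0.2, 0.4]
width: 0.0022
grip_force: 0.0
```

>>> step_arm:
  delta_pos:
    - [0.5, -0.85, 0]
    - [0.5, -0.85, 0]
    - [0.5, -0.85, 0]
    - [0.5, -0.85, 0]
    - [0.5, -0.85, 0]
    - [0.5, -0.85, 0]
    - [0.5, -0.85, 0]
    - [0.5, -0.85, -0.2]
    - [0.5, -0.85, -0.6]
    - [0.5, -0.85, -0.6]
    - [0.5, -0.85, -0.6]
    - [0, 0, -0.6]
  turn: [0, 0, 0, 0, 0, 0, 0, 0, 0, 0, 0, 0]

```text
time: 2.5
ee_pos: [0.5647, 0.083, 0.1567]
eef_rot: [-0.057, 0.998, -0.001, -0.0]
ft_force: [-0.0, -0.6, -0.3]
width: 0.0002
grip_force: 0.0
```

>>> step_arm:
  delta_pos:
    - [0.44, -0.44, -0.4]
    - [0.44, -0.44, -0.5]
    - [0, 0, -0.5]
    - [0, 0, -0.5]
    - [0, 0, 0]
    - [0, 0, 0]
  turn: [0, 0, 0, 0, 0, 0]

```text
time: 3.1
ee_pos: [0.5853, 0.0658, 0.1101]
eef_rot: [-0.06, 0.998, 0.0, -0.0]
ft_force: [-0.6, -0.1, 1.0]
width: 0.0001
grip_force: 0.0
```

```bash
python3 - <<'E'
from h import *
c=camera("side"); save(c,"s2"); cv2.imwrite("pics/s2c.png",cv2.resize(c["image"][90:230,190:390,::-1],(800,560)))
F=read_state(); print(F["ee_pos"],F["ft_force"])
E
```

```text
[0.58565925 0.06570535 0.11056655] [-0.35424605  0.03193981  0.7783297 ]
```

View pics/s2c.png

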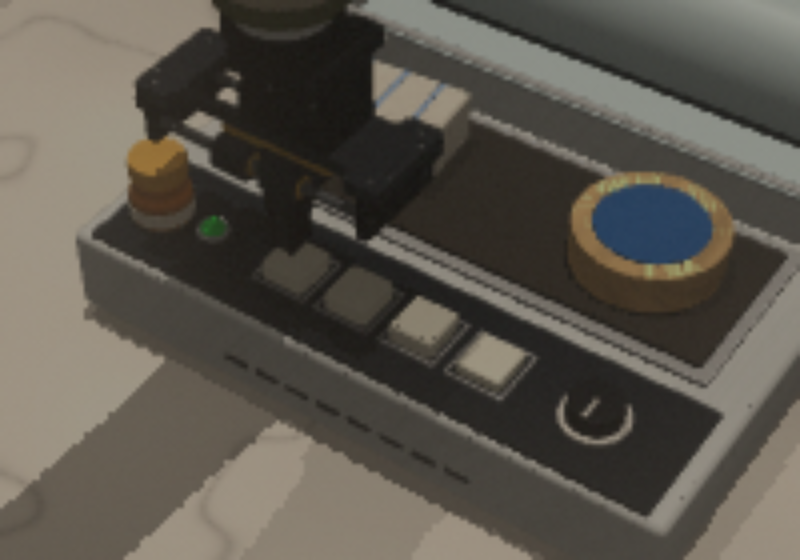

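The fingertip is over key 1 and about 5 mm towards the lamp side. The hand clears the jam pot. I'll correct the offset and go down gently.

>>> step_arm:
  delta_pos:
    - [0, -0.16, -0.1]
    - [0, 0, -0.1]
    - [0, 0, -0.1]
    - [0, 0, -0.08]
    - [0, 0, 0]
    - [0, 0, 0]
  turn: [0, 0, 0, 0, 0, 0]

```text
time: 3.75
ee_pos: [0.5857, 0.0609, 0.1005]
eef_rot: [-0.059, 0.998, 0.0, -0.0]
ft_force: [-0.7, -0.1, -0.5]
width: 0.0005
grip_force: 0.0
```

>>> step_arm:
  delta_pos:
    - [0, 0, -0.04]
    - [0, 0, 0]
    - [0, 0, 0]
  turn: [0, 0, 0]

```text
time: 4.05
ee_pos: [0.5857, 0.061, 0.0996]
eef_rot: [-0.059, 0.998, 0.0, -0.0]
ft_force: [0.1, 0.3, 0.2]
width: 0.0006
grip_force: 0.0
```

>>> step_arm:
  delta_pos:
    - [0, 0, -0.04]
    - [0, 0, 0]
    - [0, 0, 0]
  turn: [0, 0, 0]

```text
time: 4.35
ee_pos: [0.5857, 0.061, 0.0986]
eef_rot: [-0.059, 0.998, 0.0, -0.0]
ft_force: [0.1, 0.4, -1.0]
width: 0.0005
grip_force: 0.0
```

>>> step_arm:
  delta_pos:
    - [0, 0, -0.04]
    - [0, 0, 0]
    - [0, 0, 0]
  turn: [0, 0, 0]

```text
time: 4.65
ee_pos: [0.5858, 0.0609, 0.0977]
eef_rot: [-0.059, 0.998, 0.0, 0.0]
ft_force: [-0.5, 0.4, 1.0]
width: 0.0004
grip_force: 1.0
```

>>> step_arm:
  delta_pos:
    - [0, 0, -0.04]
    - [0, 0, 0]
    - [0, 0, 0]
  turn: [0, 0, 0]

```text
time: 4.95
ee_pos: [0.5858, 0.0609, 0.0967]
eef_rot: [-0.059, 0.998, 0.0, 0.0]
ft_force: [-0.9, -0.2, 3.0]
width: 0.0005
grip_force: 1.3
```

```bash
python3 - <<'E'
from h import *
f=[]
for i in range(5):
    camera("side"); s=read_state(); f.append(s["ft_force"][2])
print(np.round(f,2),np.mean(f),s["ee_pos"])
E
```

```text
[1.54 2.87 3.09 2.48 2.41] 2.4764024625644874 [0.58576449 0.06092524 0.09663615]
```

Key 1 gives springily: 2.5 N at about 1.5 mm down. On to key 2 with the same depth.

>>> step_arm:
  delta_pos:
    - [0, 0, 0.2]
    - [0, 0, 0.2]
    - [0.06, -0.5, 0]
    - [0.07, -0.5, 0]
    - [0.06, -0.5, 0]
    - [0.07, -0.56, 0]
    - [0, 0, 0]
    - [0, 0, -0.12]
    - [0, 0, -0.12]
    - [0, 0, -0.1]
    - [0, 0, -0.03]
    - [0, 0, 0]
  turn: [0, 0, 0, 0, 0, 0, 0, 0, 0, 0, 0, 0]

```text
time: 6.4
ee_pos: [0.5921, 0.0101, 0.0973]
eef_rot: [-0.059, 0.998, 0.0, -0.0]
ft_force: [-0.7, 1.8, 1.6]
width: 0.0006
grip_force: 1.1
```

>>> step_arm:
  delta_pos:
    - [0, 0, -0.03]
    - [0, 0, 0]
    - [0, 0, 0]
  turn: [0, 0, 0]

```text
time: 6.7
ee_pos: [0.5924, 0.0097, 0.0968]
eef_rot: [-0.059, 0.998, 0.0, 0.0]
ft_force: [-0.2, 2.0, 2.9]
width: 0.0007
grip_force: 1.3
```

```bash
cat > f.py <<'E'
from h import *
f=[]
for i in range(5):
    camera("side"); s=read_state(); f.append(s["ft_force"][2])
print(np.round(f,2),np.mean(f),s["ee_pos"],s["time"])
E
python3 f.py
```

```text
[2.74 1.99 3.19 2.29 1.67] 2.3759584787461563 [0.59239861 0.0094799  0.09671005] 6.95
```

Key 2 is also springy at 2.4 N. Now key 3.

>>> step_arm:
  delta_pos:
    - [0, 0, 0.2]
    - [0, 0, 0.2]
    - [0.06, -0.5, 0]
    - [0.07, -0.5, 0]
    - [0.06, -0.5, 0]
    - [0.07, -0.56, 0]
    - [0, 0, 0]
    - [0, 0, -0.12]
    - [0, 0, -0.12]
    - [0, 0, -0.1]
    - [0, 0, -0.03]
    - [0, 0, 0]
  turn: [0, 0, 0, 0, 0, 0, 0, 0, 0, 0, 0, 0]

```text
time: 8.15
ee_pos: [0.5987, -0.0413, 0.0973]
eef_rot: [-0.059, 0.998, 0.0, -0.0]
ft_force: [-0.3, 1.8, 2.6]
width: 0.0006
grip_force: 1.1
```

>>> step_arm:
  delta_pos:
    - [0, 0, -0.03]
    - [0, 0, 0]
    - [0, 0, 0]
  turn: [0, 0, 0]

```text
time: 8.45
ee_pos: [0.5989, -0.0418, 0.0968]
eef_rot: [-0.059, 0.998, 0.0, 0.0]
ft_force: [-0.8, 2.8, 3.5]
width: 0.0008
grip_force: 1.3
```

```bash
python3 f.py
```

```text
[2.81 3.03 2.85 2.   2.29] 2.5974100444575585 [ 0.59888485 -0.04201731  0.09669775] 8.7
```

Key 3 gives in the same way. For key 4 I'll first go to the height where the others yielded, which should be free if it's latched.

>>> step_arm:
  delta_pos:
    - [0, 0, 0.2]
    - [0, 0, 0.2]
    - [0.06, -0.5, 0]
    - [0.07, -0.5, 0]
    - [0.06, -0.5, 0]
    - [0.07, -0.56, 0]
    - [0, 0, 0]
    - [0, 0, -0.12]
    - [0, 0, -0.12]
    - [0, 0, -0.1]
    - [0, 0, -0.06]
    - [0, 0, 0]
  turn: [0, 0, 0, 0, 0, 0, 0, 0, 0, 0, 0, 0]

```text
time: 9.9
ee_pos: [0.6051, -0.0932, 0.0963]
eef_rot: [-0.059, 0.998, 0.0, -0.0]
ft_force: [0.2, -0.0, -0.1]
width: 0.0007
grip_force: 0.0
```

```bash
python3 f.py
```

```text
[-0.16 -0.7   0.1   0.52  0.38] 0.028793095747055585 [ 0.60531844 -0.09352359  0.0967308 ] 10.15
```

There's no contact at that height, so key 4 is the latched one. I'll tap it, then press.

>>> step_arm:
  delta_pos:
    - [0, 0, -0.06]
    - [0, 0, -0.06]
    - [0, 0, -0.04]
    - [0, 0, 0]
    - [0, 0, 0]
  turn: [0, 0, 0, 0, 0]

```text
time: 10.65
ee_pos: [0.6053, -0.0936, 0.0928]
eef_rot: [-0.059, 0.998, 0.0, 0.0]
ft_force: [-1.2, 0.2, 4.4]
width: 0.0003
grip_force: 2.1
```

>>> step_arm:
  delta_pos:
    - [0, 0, -0.03]
    - [0, 0, 0]
    - [0, 0, 0]
  turn: [0, 0, 0]

```text
time: 10.95
ee_pos: [0.6053, -0.0936, 0.0922]
eef_rot: [-0.059, 0.998, 0.0, 0.0]
ft_force: [-2.1, 0.7, 6.0]
width: 0.0004
grip_force: 3.2
```

```bash
python3 f.py
```

```text
[7.07 6.45 6.06 6.85 6.11] 6.506708233480923 [ 0.60530167 -0.09359149  0.09214939] 11.2
```

>>> step_arm:
  delta_pos:
    - [0, 0, -0.03]
    - [0, 0, 0]
    - [0, 0, 0]
  turn: [0, 0, 0]

```text
time: 11.5
ee_pos: [0.6053, -0.0936, 0.0918]
eef_rot: [-0.059, 0.998, 0.0, 0.0]
ft_force: [-3.9, 1.2, 10.1]
width: 0.0005
grip_force: 4.8
```

```bash
python3 f.py
```

```text
[10.05 10.57  9.5   8.31 10.25] 9.736563940880352 [ 0.60532463 -0.09358242  0.09176171] 11.75
```

>>> step_arm:
  delta_pos:
    - [0, 0, 0.06]
    - [0, 0, 0.06]
    - [0, 0, 0.06]
    - [0, 0, 0]
    - [0, 0, 0]
  turn: [0, 0, 0, 0, 0]

```text
time: 12.25
ee_pos: [0.6053, -0.0936, 0.0955]
eef_rot: [-0.059, 0.998, 0.0, 0.0]
ft_force: [-1.0, -1.1, 3.6]
width: 0.0005
grip_force: 1.9
```

```bash
python3 f.py
```

```text
[3.51 3.78 4.43 4.04 3.99] 3.9515094262971453 [ 0.60527617 -0.09356761  0.09553656] 12.5
```

The key followed the finger up with about 4 N at 95.5 mm, so it's unlatched. I'll lift clear and check.

>>> step_arm:
  delta_pos:
    - [0, 0, 0.1]
    - [0, 0, 0.3]
    - [0, 0, 0.6]
    - [0, 0, 0.8]
    - [0, 0, 0.8]
    - [-0.4, 0, 0.8]
    - [-0.8, 0, 0.8]
    - [-0.8, 0, 0.4]
    - [-0.8, 0, 0]
    - [-0.8, 0, 0]
    - [-0.4, 0, 0]
    - [0, 0, 0]
  turn: [0, 0, 0, 0, 0, 0, 0, 0, 0, 0, 0, 0]

```text
time: 13.7
ee_pos: [0.5047, -0.0937, 0.2115]
eef_rot: [-0.059, 0.998, 0.0, 0.001]
ft_force: [0.4, -0.5, 0.6]
width: 0.0002
grip_force: 0.0
```

```bash
python3 - <<'E'
from h import *
c=camera("side"); save(c,"s3"); P=pts(c)
for u,v in((263,154),(279,162),(296,169),(312,178)): print(np.median(P[v-2:v+3,u-2:u+3].reshape(-1,3),0).round(4))
s=read_state(); print(s["time"],s["ee_pos"],s["ft_force"])
E
```

```text
[0.5851 0.0633 0.0977]
[0.5898 0.0108 0.0974]
[ 0.6007 -0.0404  0.0974]
[ 0.6032 -0.0916  0.0976]
13.75 [ 0.50550344 -0.09356051  0.21133582] [ 0.2635768  -0.00741519 -0.26961119]
```

View pics/s3.png

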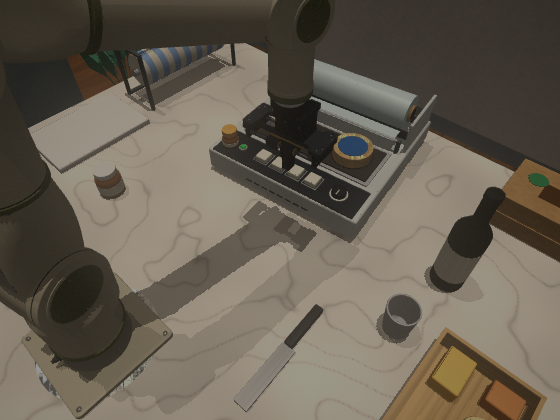

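All four caps are level at 97.4–97.7 mm, the loose things are where they stood, and the hand is in free air.

```bash
python3 -c "
from bench import *
print(close_job())"
```

```text
the job is handed in; nothing more can be done
None
```

I tapped all four keys in order from the lamp end; the farthest one was latched, and after I pressed it to its stop all four caps measured level, with the other things where they stood, and the job is handed in (the judge returned no verdict).

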